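Wind the bench clamp onto a freshly glued box

TASK

Stand the freshly glued oblong cardboard box lengthwise and squarely in the middle of the bench clamp's bed, between its jaws, and let go of it. Then take hold of the crank's upright grip and wind it clockwise round and round, keeping hold of the same grip without letting go, until the box is firmly clamped: that is when the crank pulls about half as heavy again as it did while running free; do not go much beyond that or the box is crushed. Let go of the crank, leaving the box clamped and the other things where they are.

Things in the scene. Friction and masses are not known exactly. Their poses are not given: they have to be found in the camera images.
- carton: the freshly glued box: rigid brown cardboard, 50 mm (its x) by 90 mm (its y, the length) by 60 mm high, about 0.25 kg, with a thin dark seam around it and a blank paper label on top; it stands on the table to the left of the clamp. Origin at the centre of its underside. It is the same either way round.
- bed (a point): point in the clamp's open space, on top of its base plate, 12 mm above the table. Set the box down here, its length along y, within about 12 mm of the point both ways. Towards -y is the moving jaw, towards +y the stop, whose face stands somewhere from 65 to 85 mm beyond this point, not measured, and gives way under load at 8 N per mm, up to 14 mm.
- jaw: the moving jaw, an aluminium plate 90 mm wide and 62 mm high. Origin at the foot of its clamping face, in the middle; it travels along its +y towards the stop, 5 mm per radian of crank (31 mm per turn); with the crank at 0 its face is 75 mm from the bed point.
- crank_axis (a point): point on the vertical axis of the crank, at the top of the crank's hub, 112 mm above the table, on the grey gearbox at the -y end of the clamp.
- crank (a joint): crank angle in rad, growing clockwise seen from above, which closes the jaw; 0 is jaw fully open, 17 the end of travel. Starts between 0 and 2.5; the box is reached by both jaws somewhere between about 10 and 14. From above the crank arm points along the clamp's +x at 0. The crank stays where it is left, also under load.
- grip_mid (a point): middle of the crank's upright wooden grip: a cylinder 26 mm across and 48 mm high that spins freely on its pin, 55 mm from the crank axis. This point is 138 mm above the table, 28 mm above the top of the crank's arm.
- grip: the same grip as a part; origin on its axis, 28 mm below its middle. Turning free takes about 7 N here, along the circle; each 10 N of clamping adds 0.9 N, so firmly clamped (40 N; 18 to 70 N will do) pulls about 3.6 N more. When halted, the stiff crank holds itself and less of the pull is felt, but the rise shows. Once both jaws bear, each further radian adds 40 N of clamping.
- glue: bystander: white glue bottle, 54 mm across, 130 mm high, on the table left of the clamp; origin at the centre of its underside.
- cup: bystander: plain steel cup, 72 mm across, 75 mm high, on the table left of the clamp; origin at the centre of its underside.
- tape: bystander: cardboard ring 90 mm across and 24 mm high, lying on the table to the right of the clamp; origin at the centre of its underside.
- clamp: the bench clamp, bolted down: steel base plate 370 mm long (its y), 110 mm wide (x), 12 mm thick; origin on the table under it. Grey gearbox with the crank at its -y end, then the moving jaw, an open space, and at the +y end a stop with a sprung face. Jaw and stop are 90 mm wide, tops 75 mm above the table. The stop's place is adjustable and not measured (see bed).

How it is judged (in metres and radians):
On the way, in this order (a step that is already met when the one before it is completed fails the run):
1. the box stands released on the clamp's base plate between jaw and stop, lengthwise (z of carton in the frame of bed between -0.004 and 0.004 m and x of carton in the frame of bed between -0.02 and 0.02 m and y of carton in the frame of bed between -0.04 and 0.05 m and angle between the y axis of carton and the y axis of bed, either way round below 0.2 rad and angle between carton's own z axis and vertical below 0.1 rad and contact force between the fingers and carton below 0.1 N), for 0.2 s.
2. the crank has been wound round by its grip (value of joint crank above 8 rad and contact force between the fingers and grip above 1 N).
At the end, for the whole second after the job is handed in: The box stands on the base plate (within 5 mm in height, 22 mm of the plate's centre line, 0.1 rad of square and upright), pressed by the jaw with 18 to 70 N; the crank is at rest and released (contact force between jaw and carton between 18 and 70 N and z of carton in the frame of bed between -0.004 and 0.005 m and x of carton in the frame of bed between -0.022 and 0.022 m and angle between the y axis of carton and the y axis of bed, either way round below 0.1 rad and angle between carton's own z axis and vertical below 0.1 rad and velocity of joint crank between -0.1 and 0.1 rad/s and linear speed of carton below 0.01 m/s); the robot touches nothing.
It fails at once if the box is crushed (more than 80 N from the jaw) (contact force between jaw and carton above 80 N).
It fails at once if the grip is let go during the winding, before the box is clamped (value of joint crank above 3.2 rad and contact force between the fingers and grip below 0.2 N and contact force between jaw and carton below 12 N).
It fails at once if a bystander is disturbed (moved more than 30 mm) (distance of any of glue, cup, tape from where it was at the start of the episode above 0.03 m).
It also fails if it takes over 72 s, if anything falls off the work surface, if the arm or the gripper's body presses on something with over 40 N, if the wrist force passes 120 N, or if a joint passes its speed limit or range.

ROBOT

A 6-joint arm with a two-finger parallel gripper is mounted at the origin on the work surface. World frame = base frame: x ahead of the robot, y to its left, z up, the work surface at z = 0. Lengths are in m, angles in degrees, forces in N, time in s.
With the tool pointing down it reaches from about 0.3 to 0.75 m from the base axis. Payload 8.5 kg.
Tool frame: the origin (TCP) lies at the very end of the fingers, on their centre line; the grasp point (between the pads) lies 19 mm behind it (env.pinch_z is the distance from the TCP to the grasp point, in m); z points along the fingers, y is the line along which they close (so a half turn about z gives the same grasp; the last joint's range is limited). The gripper opens to 85 mm and grips with 20 to 120 N. Pads are 22 mm wide; open, the fingers measure 114 mm over their backs; the gripper's body (76 mm by 85 mm) begins 54 mm behind the grasp point. The pads swing forward as they close: fully open they stand 13 mm farther back than shut.
Start: joints at [57.393, 21.807, 74.336, -0, 83.858, -12.336], TCP at [0.191, 0.516, 0.231] pointing down, gripper open.
Joint ranges: [-178.18, 178.18], [-50.72, 133.34], [12.68, 142.11], [-81.47, 261.47], [9.98, 163.14], [-165.26, 165.26]. Speed limits (degrees/s): [136.94, 136.94, 180, 180, 180, 180].

INTERFACE

Orientations are given as a 3x3 rotation matrix whose columns are the frame's x, y, z axes.
In Python, from rig import env, viewer gives the robot as it stands.
- The arm moves only by the tool drive_tool, never from a script. Its argument "series" is a list of rows, each a list of 3 entries, a list of its own where there are three numbers: the shift along the tool's x, y, z in m, then the turn about the tool's z in degrees, then the finger opening in m, from 0 to 0.0854. A call has 1 to 20 rows; each row is the pose to reach, as a shift and turn from the pose commanded when the call began, along the tool's axes at that moment; what a row does not reach only later rows make up. A row lasts 1/10 s, in which the tool goes at most 50 mm and 8.59 degrees, less where a joint would pass 70% of its speed; a pose out of reach is approached as far as the arm can. A call with a gripper value outside its range is refused whole. The fingers move at their own pace and stop on an object; "newtons" is the grip in N (left out, the last holds). Time passes only in rows, so rows that repeat a pose let the fingers close. It gives the time, the measured TCP pose, the force, the opening and the grip force at its end, in the units of the state.
- env.observe(): the state, without advancing time (a new reading comes with each control period).
- viewer.get_image(name): name is "scene" or "top" or "wrist"; returns a dict with "img" (384x512x3 uint8, red, green, blue), "depth" (384x512 float32, m along the optical axis (not along the pixel's ray), 0 where there is no reading), "camera_matrix" (3x3 intrinsics, pixels), "distortion" ([k1, k2, p1, p2, k3] as OpenCV has them; the pictures are not rectified), "rvec" (rotation vector, rad) and "tvec" (3), from world to camera coordinates, as OpenCV has them. Camera axes: x right, y down, z forward; pixel columns grow to the right and rows downward; lengths in m; the calibration is good to about 2 mm. A picture is of the moment at which its call begins.
- env.close_job(): hands the job in; it is judged then, once.
The state is a dict: "time_s": time; "q": joint angles; "qvel": joint speeds; "joint_efforts": joint torques, N m; "position": TCP position; "tool_rot": TCP orientation; "ft_force": force on the tool from outside, world axes, zero at the start; "wrist_torque": the same for the moment, N m; "grip_width": finger opening in m; "gripper_force": force on a finger pad.
Only numpy, scipy, OpenCV 4.12 (cv2) and the standard library are available. Lean on these libraries where they do the work, as an engineer would, in place of code of your own. Each camera call takes 0.05 s, during which the arm holds its last target. There are 200 camera calls.

## Working session

There is one attempt and no reset: what is moved stays moved. The work goes in short steps, Python scripts to look and compute and a tool call to move; the robot and the scene stay as the last step left them, time stands still between calls to the robot, and variables do not carry over. Pictures are saved under pics/ and viewed, at most 10 in all, crops included, and the job is handed in when it is done.

Besides the shell and the picture viewer there is one more tool, called after "Request:" by a JSON object that holds its "op" and its "data". drive_tool: Moves the arm, as the interface text tells. Its arguments: {"type":"object","properties":{"series":{"type":"array"},"newtons":{"type":"number"}},"required":["series"]}

```bash
ls; mkdir -p pics
python3 - <<'E'
from rig import env, viewer
import cv2,pickle
for n in ("top","scene"):
    d=viewer.get_image(n); pickle.dump(d,open(f"pics/{n}0.pkl","wb")); cv2.imwrite(f"pics/{n}0.png",cv2.resize(d["img"][:,:,::-1],(800,600)))
o=env.observe(); print(o["time_s"],o["position"],o["tool_rot"],o["ft_force"],o["grip_width"],env.pinch_z)
E
```

```text
pics
0.1 [0.19040338 0.51571099 0.23077151] [[-9.38058924e-01  3.46475007e-01 -7.24367229e-04]
 [ 3.46475636e-01  9.38058326e-01 -1.10049760e-03]
 [ 2.98203796e-04 -1.28330719e-03 -9.99999132e-01]] [0.21633264 0.24571114 0.23235979] 0.08553641960336551 0.0187
```

View pics/top0.png

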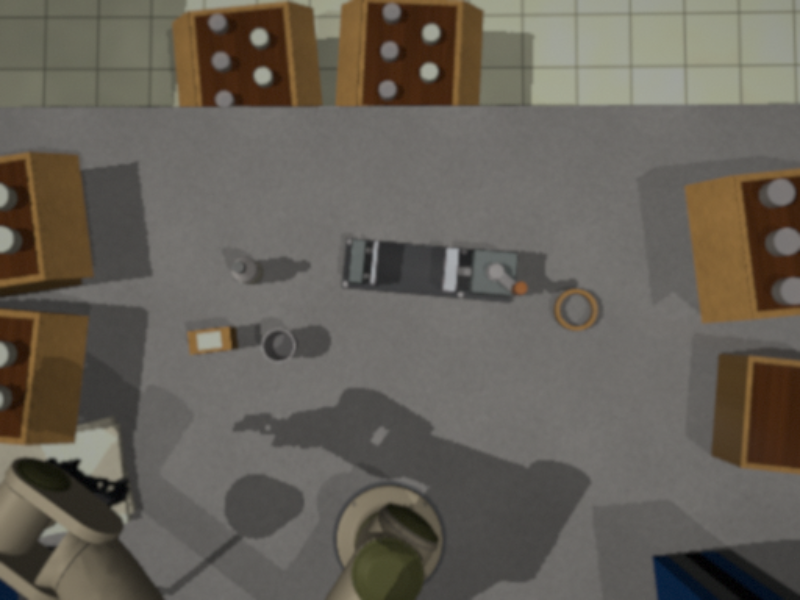

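View pics/scene0.png

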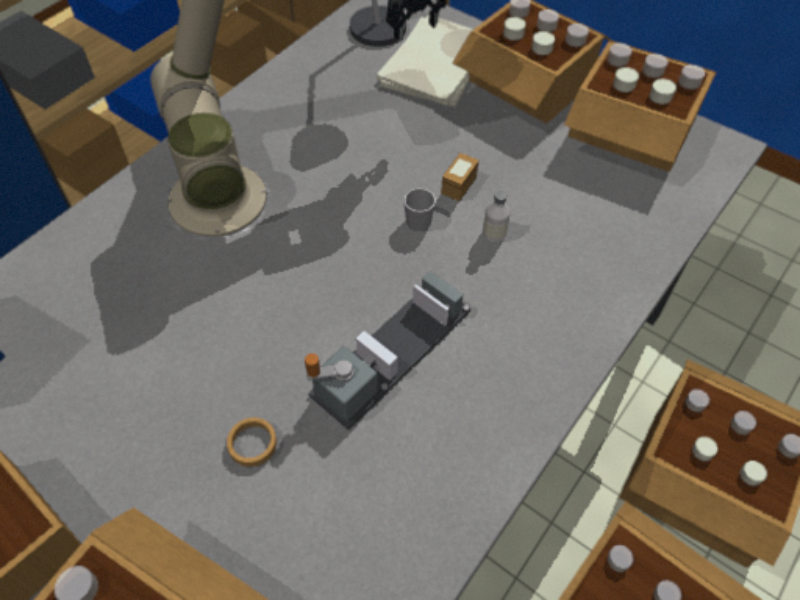

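The top view (800x600) shows the carton at about (210,340), the cup at (279,345), the glue at (243,268), the stop at (365,262), the jaw at (450,270), the hub at (496,271), the grip at (520,288) and the tape at (577,309). I'll enlarge a crop to read them more closely.

```bash
cat > h.py <<'E'
import numpy as np,cv2,pickle
def load(n): return pickle.load(open(f"pics/{n}.pkl","rb"))
def onplane(d,uv,z):
    "world points at height z seen at pixels uv"
    uv=np.array(uv,float).reshape(-1,1,2)
    n=cv2.undistortPoints(uv,d["camera_matrix"],np.array(d["distortion"]))[:,0]
    R=cv2.Rodrigues(np.array(d["rvec"]))[0]; c=-R.T@np.ravel(d["tvec"])
    r=np.c_[n,np.ones(len(n))]@R
    return c+r*((z-c[2])/r[:,2])[:,None]
def cloud(d):
    h,w=d["depth"].shape; u,v=np.meshgrid(np.arange(w),np.arange(h))
    n=cv2.undistortPoints(np.stack([u,v],-1).reshape(-1,1,2).astype(float),d["camera_matrix"],np.array(d["distortion"]))[:,0]
    z=d["depth"].ravel()[:,None]; R=cv2.Rodrigues(np.array(d["rvec"]))[0]
    return ((np.c_[n,np.ones(len(n))]*z-np.ravel(d["tvec"]))@R).reshape(h,w,3)
E
python3 - <<'E'
from h import *
d=load("top0")
im=d["img"][:,:,::-1]
c=im[145:235,110:400]
cv2.imwrite("pics/c1.png",cv2.resize(im[145:200,215:395],None,fx=4.4,fy=4.4,interpolation=cv2.INTER_CUBIC))
P=cloud(d)
np.set_printoptions(precision=3,suppress=True)
for n,(u,v) in dict(carton=(210,340),cup=(279,345),glue=(243,268),stop=(357,262),jaw=(450,270),hub=(496,271),grip=(520,288),plate=(400,265),tape=(577,291)).items():
    print(n,P[int(v/1.5625),int(u/1.5625)])
# carton top: points with z 0.05-0.07 
def rect(mask,name):
    p=P[mask][:,:2]; r=cv2.minAreaRect(p.astype(np.float32)); print(name,len(p),p.mean(0),r)
z=P[:,:,2]
def reg(u0,u1,v0,v1):
    m=np.zeros(z.shape,bool); m[int(v0/1.5625):int(v1/1.5625),int(u0/1.5625):int(u1/1.5625)]=1; return m
rect(reg(180,250,320,360)&(z>.052)&(z<.068),"carton")
rect(reg(255,305,320,370)&(z>.06)&(z<.085),"cup")
rect(reg(225,262,245,290)&(z>.02)&(z<.15),"glue")
rect(reg(340,382,225,300)&(z>.066)&(z<.085),"stop")
rect(reg(440,462,235,300)&(z>.066)&(z<.085),"jaw")
rect(reg(470,535,240,305)&(z>.066)&(z<.1),"gearbox")
rect(reg(500,535,270,305)&(z>.145)&(z<.18),"grip")
rect(reg(480,512,255,285)&(z>.1)&(z<.13),"hub")
rect(reg(340,520,225,310)&(z>.006)&(z<.15),"clamp")
E
```

```text
carton [0.427 0.377 0.063]
cup [0.416 0.243 0.   ]
glue [0.572 0.292 0.132]
stop [0.591 0.067 0.076]
jaw [ 0.574 -0.129  0.072]
hub [ 0.567 -0.218  0.111]
grip [ 0.529 -0.256  0.159]
plate [ 0.59  -0.025  0.012]
tape [ 0.531 -0.403  0.031]
carton 418 [0.426 0.378] ((0.4258624017238617, 0.37798571586608887), (0.04973089322447777, 0.09225727617740631), 6.9171462059021)
cup 116 [0.415 0.236] ((0.41581258177757263, 0.23074950277805328), (0.06976798176765442, 0.06836152821779251), 89.39130401611328)
glue 268 [0.571 0.294] ((0.5726792216300964, 0.2994574308395386), (0.04939762130379677, 0.053863465785980225), 68.6851577758789)
stop 309 [0.591 0.058] ((0.5909183025360107, 0.05344291776418686), (0.05366416648030281, 0.08970928192138672), 85.00315856933594)
jaw 216 [ 0.574 -0.13 ] ((0.5750012993812561, -0.12992724776268005), (0.02525334246456623, 0.08913692831993103), 85.09164428710938)
gearbox 617 [ 0.568 -0.212] ((0.5673245191574097, -0.21771018207073212), (0.08937258273363113, 0.09078983962535858), 85.05073547363281)
grip 60 [ 0.53  -0.258] ((0.5299752950668335, -0.25793886184692383), (0.024211518466472626, 0.024561753496527672), 64.20889282226562)
hub 134 [ 0.561 -0.224] ((0.5626872181892395, -0.22724846005439758), (0.05115732550621033, 0.03541415184736252), 66.88298034667969)
clamp 3586 [ 0.576 -0.085] ((0.5857791900634766, -0.08645890653133392), (0.39092257618904114, 0.1830713152885437), 89.86798095703125)
```

View pics/c1.png

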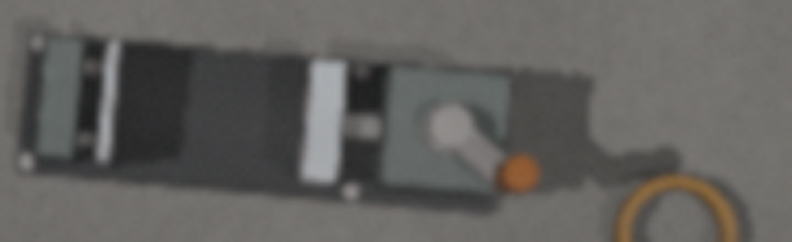

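Clamp yaw is about -5°, the bed is near (0.582,-0.054) and the crank is at about 2.2 rad. The carton is at (0.426,0.378) with a yaw of +6.9°. All sizes agree with those given. Next I move over the carton.

Request:
{"op": "drive_tool", "data": {"series": [[[-0.045,-0.008,0.0],8.5,0.085],[[-0.09,-0.016,0.01],17,0.085],[[-0.135,-0.024,0.03],25.5,0.085],[[-0.18,-0.032,0.05],34,0.085],[[-0.225,-0.04,0.07],42.5,0.085],[[-0.268,-0.048,0.09],51,0.085],[[-0.268,-0.048,0.1],59,0.085],[[-0.268,-0.048,0.1],62.8,0.085],[[-0.268,-0.048,0.1],62.8,0.085],[[-0.268,-0.048,0.1],62.8,0.085],[[-0.268,-0.048,0.1],62.8,0.085],[[-0.268,-0.048,0.1],62.8,0.085]], "newtons": 40}}

```text
time_s: 1.3
position: [0.4252, 0.3783, 0.1316]
tool_rot: [[-0.122, 0.993, 0.0], [0.993, 0.122, 0.0], [0.0, 0.0, -1.0]]
ft_force: [-0.3, -0.7, -1.1]
grip_width: 0.0848
gripper_force: 0.0
```

Run:
```python
from rig import env, viewer
from h import *
d=viewer.get_image("wrist"); pickle.dump(d,open("pics/w1.pkl","wb")); cv2.imwrite("pics/w1.png",d["img"][:,:,::-1])
o=env.observe(); R=o["tool_rot"];print(o["time_s"],o["position"],np.degrees(np.arctan2(R[1,1],R[0,1])),o["ft_force"])
P=cloud(d);z=P[...,2]
m=(abs(z-.06)<.006)&(abs(P[...,0]-.426)<.05)&(abs(P[...,1]-.378)<.07)
print(m.sum(),cv2.minAreaRect(P[m][:,:2].astype(np.float32)))
```

```text
1.35 [0.42519893 0.37822841 0.13154864] 6.991146764725569 [0.40265857 0.66727252 0.14226735]
6355 ((0.42444753646850586, 0.3809970021247864), (0.050264183431863785, 0.09031945466995239), 7.068523406982422)
```

View pics/w1.png

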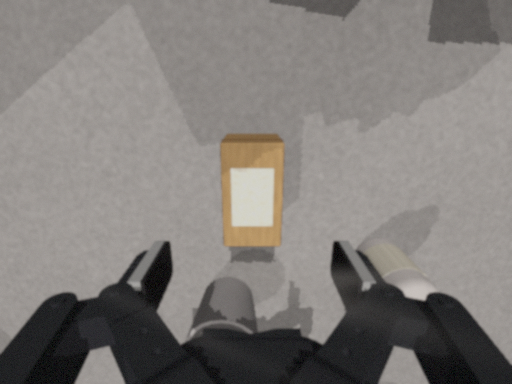

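The wrist view shows the box (222..284, 135..246) centred and square between the open fingers, and the near measurement agrees within 3 mm. I descend, grip and lift.

Request:
{"op": "drive_tool", "data": {"series": [[[0.002,0,0.03],0,0.085],[[0.002,0,0.06],0,0.085],[[0.002,0,0.085],0,0.085],[[0.002,0,0.1],0,0.085],[[0.002,0,0.109],0,0.085],[[0.002,0,0.109],0,0.085],[[0.002,0,0.109],0,0.04],[[0.002,0,0.109],0,0.04],[[0.002,0,0.109],0,0.04],[[0.002,0,0.109],0,0.04],[[0.002,0,0.109],0,0.04],[[0.002,0,0.109],0,0.04],[[0.002,0,0.109],0,0.04],[[0.002,0,0.1],0,0.04],[[0.002,0,0.07],0,0.04],[[0.002,0,0.03],0,0.04],[[0.002,0,-0.01],0,0.04],[[0.002,0,-0.05],0,0.04],[[0.002,0,-0.06],0,0.04],[[0.002,0,-0.06],0,0.04]], "newtons": 40}}

```text
time_s: 3.35
position: [0.4252, 0.3801, 0.1925]
tool_rot: [[-0.121, 0.993, 0.002], [0.993, 0.121, 0.001], [0.001, 0.002, -1.0]]
ft_force: [0.2, -0.8, -2.5]
grip_width: 0.0497
gripper_force: 42.6
```

Run:
```python
from h import *
d=load("top0")
print("hub",onplane(d,[[215+452/4.4,145+127/4.4]],.112),"grip",onplane(d,[[215+520/4.4,145+173/4.4]],.162))
print("stop plate edge",onplane(d,[[215+118/4.4,145+45/4.4],[215+107/4.4,145+160/4.4]],.075))
print("jaw edge",onplane(d,[[215+308/4.4,145+62/4.4],[215+300/4.4,145+180/4.4]],.074))
```

```text
hub [[ 0.56449749 -0.21998569  0.112     ]] grip [[ 0.52807616 -0.25892235  0.162     ]]
stop plate edge [[0.62926876 0.02181202 0.075     ]
 [0.54344546 0.02981817 0.075     ]]
jaw edge [[ 0.61648896 -0.11945756  0.074     ]
 [ 0.52862675 -0.11321474  0.074     ]]
```

Request:
{"op": "drive_tool", "data": {"series": [[[-0.025,0.006,0.0],2,0.04],[[-0.065,0.015,0.0],4,0.04],[[-0.11,0.025,0.0],6,0.04],[[-0.155,0.035,0.0],8,0.04],[[-0.2,0.045,0],10,0.04],[[-0.245,0.055,0],12,0.04],[[-0.29,0.066,0],12,0.04],[[-0.335,0.076,0],12,0.04],[[-0.38,0.086,0.0],12,0.04],[[-0.42,0.096,0.0],12,0.04],[[-0.443,0.101,0.02],12,0.04],[[-0.4505,0.102,0.05],12,0.04],[[-0.4505,0.102,0.07],12,0.04],[[-0.4505,0.102,0.075],12,0.04],[[-0.4505,0.102,0.075],12,0.04],[[-0.4505,0.102,0.075],12,0.04]]}}

```text
time_s: 4.95
position: [0.5809, -0.0546, 0.1167]
tool_rot: [[0.088, 0.996, 0.0], [0.996, -0.088, -0.0], [-0.0, 0.0, -1.0]]
ft_force: [-0.2, -0.1, -2.4]
grip_width: 0.0497
gripper_force: 42.4
```

Run:
```python
from rig import env, viewer
from h import *
d=viewer.get_image("wrist"); pickle.dump(d,open("pics/w2.pkl","wb")); cv2.imwrite("pics/w2.png",d["img"][:,:,::-1])
o=env.observe(); R=o["tool_rot"];print(o["time_s"],o["position"],np.degrees(np.arctan2(R[1,1],R[0,1])),o["ft_force"])
P=cloud(d);z=P[...,2]
for n,lo,hi in(("stop",.0,.1),("jaw",-.2,-.09)):
    m=(abs(z-.075)<.006)&(abs(P[...,0]-.58)<.08)&(P[...,1]>lo)&(P[...,1]<hi)
    if m.sum()>10: print(n,m.sum(),cv2.minAreaRect(P[m][:,:2].astype(np.float32)))
m=(abs(z-.158)<.012)&(abs(P[...,0]-.58)<.04)&(abs(P[...,1]+.05)<.06)
if m.sum()>10:print("box",m.sum(),cv2.minAreaRect(P[m][:,:2].astype(np.float32)),z[m].mean())
```

```text
5.0 [ 0.58101158 -0.05467044  0.11714358] -5.043200947989749 [ 0.04998551 -0.720433   -2.36550267]
stop 9384 ((0.590179443359375, 0.054363615810871124), (0.052599020302295685, 0.09036853164434433), 84.88351440429688)
jaw 22 ((0.5733914971351624, -0.13525693118572235), (0.008943067863583565, 0.08878786116838455), 82.78736114501953)
box 18583 ((0.5800548791885376, -0.04638979583978653), (0.07573746144771576, 0.08032771199941635), 85.14359283447266) 0.15348232920008545
```

View pics/w2.png

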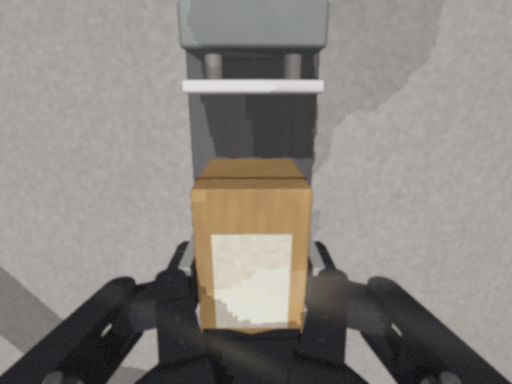

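The wrist view shows the box (195..308, 160..330) square and centred on the stop plate (183..322, 86), with clear space towards the stop. I lower it, release and rise.

Request:
{"op": "drive_tool", "data": {"series": [[[0,0,0.025],0,0.04],[[0,0,0.05],0,0.04],[[0,0,0.068],0,0.04],[[0,0,0.076],0,0.04],[[0,0,0.08],0,0.04],[[0,0,0.082],0,0.04],[[0,0,0.083],0,0.04],[[0,0,0.083],0,0.04],[[0,0,0.083],0,0.04]]}}

```text
time_s: 5.9
position: [0.5811, -0.0549, 0.0354]
tool_rot: [[0.088, 0.996, 0.002], [0.996, -0.088, -0.001], [-0.0, 0.002, -1.0]]
ft_force: [-3.4, 0.1, 6.1]
grip_width: 0.0495
gripper_force: 43.3
```

Request:
{"op": "drive_tool", "data": {"series": [[[0,0,0],0,0.07],[[0,0,0],0,0.085],[[0,0,0],0,0.085],[[0,0,0],0,0.085],[[0,0,0],0,0.085],[[0,0,-0.03],0,0.085],[[0,0,-0.07],0,0.085],[[0,0,-0.115],0,0.085],[[0,0,-0.16],0,0.085],[[0,0,-0.19],0,0.085],[[0,0,-0.19],0,0.085],[[0,0,-0.19],0,0.085]]}}

```text
time_s: 7.1
position: [0.5805, -0.0549, 0.2232]
tool_rot: [[0.088, 0.996, 0.0], [0.996, -0.088, -0.0], [-0.0, 0.0, -1.0]]
ft_force: [-0.2, 0.8, -1.1]
grip_width: 0.0851
gripper_force: 0.0
```

Run:
```python
from rig import env, viewer
from h import *
d=viewer.get_image("scene"); cv2.imwrite("pics/s2.png",cv2.resize(d["img"][150:300,150:350,::-1],None,fx=4,fy=4,interpolation=cv2.INTER_CUBIC))
d=viewer.get_image("wrist"); P=cloud(d);z=P[...,2]
m=(abs(z-.072)<.006)&(abs(P[...,0]-.58)<.045)&(abs(P[...,1]+.05)<.058)
print("box",m.sum(),cv2.minAreaRect(P[m][:,:2].astype(np.float32)),z[m].mean())
d=viewer.get_image("top"); P=cloud(d);z=P[...,2]
m=(z>.15)&(z<.17)&(abs(P[...,0]-.53)<.03)&(abs(P[...,1]+.26)<.03)
if m.sum()>10: print("grip",m.sum(),cv2.minAreaRect(P[m][:,:2].astype(np.float32)),z[m].mean())
m=(z>.106)&(z<.118)&(abs(P[...,0]-.567)<.016)&(abs(P[...,1]+.218)<.016)
print("hub",m.sum(),P[m].mean(0))
o=env.observe();print(o["time_s"],o["position"],o["ft_force"])
```

```text
box 3664 ((0.5802107453346252, -0.05388697236776352), (0.08926816284656525, 0.050080060958862305), 85.07897186279297) 0.0712717421642316
grip 58 ((0.5297678709030151, -0.25835102796554565), (0.023053832352161407, 0.025191716849803925), 27.382726669311523) 0.1597434207522985
hub 88 [ 0.5653013  -0.21943228  0.11190291]
7.25 [ 0.58018932 -0.05474943  0.22173053] [ 0.90557253  0.00945323 -0.06673772]
```

View pics/s2.png

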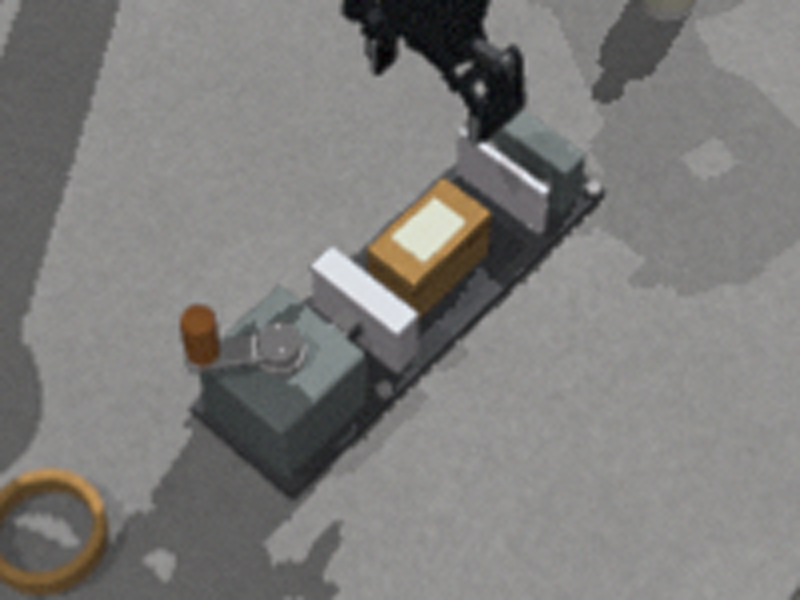

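The box stands square between jaw and stop, about 1 mm from the bed point. Next I go to the crank grip.

Request:
{"op": "drive_tool", "data": {"series": [[[-0.03,-0.005,0],0,0.085],[[-0.075,-0.012,0],0,0.085],[[-0.12,-0.019,0],0,0.085],[[-0.165,-0.026,0],0,0.085],[[-0.2,-0.032,0],0,0.085],[[-0.207,-0.0325,0],0,0.085],[[-0.207,-0.0325,0.02],0,0.085],[[-0.207,-0.0325,0.05],0,0.085],[[-0.207,-0.0325,0.08],0,0.085],[[-0.207,-0.0325,0.097],0,0.085],[[-0.207,-0.0325,0.102],0,0.085],[[-0.207,-0.0325,0.102],0,0.085],[[-0.207,-0.0325,0.102],0,0.085]]}}

```text
time_s: 8.55
position: [0.5305, -0.2582, 0.1221]
tool_rot: [[0.088, 0.996, 0.001], [0.996, -0.088, -0.001], [-0.001, 0.001, -1.0]]
ft_force: [0.1, -0.6, 0.7]
grip_width: 0.0847
gripper_force: 0.0
```

Run:
```python
from rig import env, viewer
from h import *
d=viewer.get_image("scene"); cv2.imwrite("pics/s3.png",cv2.resize(d["img"][180:280,160:294,::-1],None,fx=5,fy=5,interpolation=cv2.INTER_CUBIC))
o=env.observe();print(o["time_s"],o["position"],o["ft_force"])
```

```text
8.6 [ 0.53049682 -0.25827089  0.12234601] [-0.27265574  0.35153068  0.46476845]
```

View pics/s3.png

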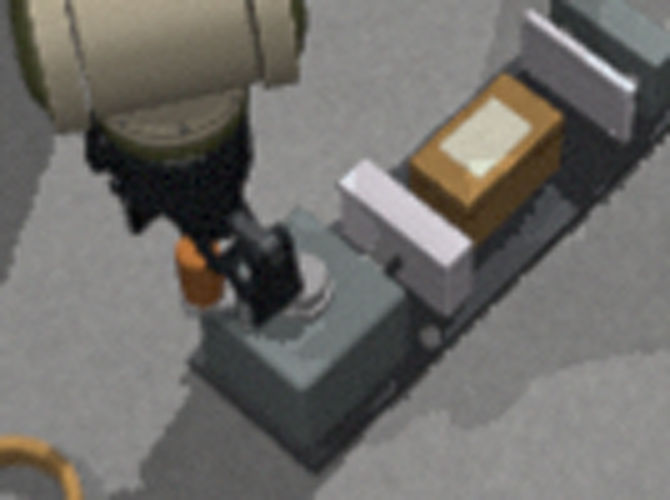

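The grip at (200,270) is between the fingers, so I close.

Request:
{"op": "drive_tool", "data": {"series": [[[0,0,0.002],0,0.085],[[0,0,0.002],0,0.05],[[0,0,0.002],0,0.015],[[0,0,0.002],0,0.015],[[0,0,0.002],0,0.015],[[0,0,0.002],0,0.015],[[0,0,0.002],0,0.015],[[0,0,0.002],0,0.015],[[0,0,0.002],0,0.015],[[0,0,0.002],0,0.015]], "newtons": 60}}

```text
time_s: 9.6
position: [0.5303, -0.2582, 0.1196]
tool_rot: [[0.088, 0.996, 0.001], [0.996, -0.088, -0.0], [-0.0, 0.001, -1.0]]
ft_force: [3.2, 0.5, 3.5]
grip_width: 0.0245
gripper_force: 58.7
```

```bash
cat > wind.py <<'E'
"print tool-frame rows that wind from the crank angle a0; args: a0 step n"
import sys,json
from h import *
A=np.array([.5667,-.2183]);r=.055;yaw=np.radians(-5)
X=np.array([np.cos(yaw),np.sin(yaw)]);Y=np.array([-X[1],X[0]])
def pt(a): return A+r*(np.cos(a)*X-np.sin(a)*Y)
def ang(p):
    v=np.array(p[:2])-A; return np.arctan2(-v@Y,v@X)%(2*np.pi),np.hypot(*v)
def rows(a0,step,n,lead=0):
    T=np.array([Y,X])  # tool x ~ clamp y, tool y ~ clamp x
    return [np.round(T@(pt(a0+step*min(i,n))-pt(a0)),4).tolist() for i in range(1,n+1)]
if __name__=="__main__":
    from rig import env
    o=env.observe();a,rr=ang(o["position"]);f=o["ft_force"];t=-np.sin(a)*X-np.cos(a)*Y;u=np.cos(a)*X-np.sin(a)*Y
    print("t",o["time_s"],"pos",o["position"].round(4),"ang",a,"r",rr,"f",f.round(1),"tangential",f[:2]@t,"radial",f[:2]@u,"grip",o["grip_width"],o["gripper_force"])
    for k in rows(*map(float,sys.argv[1:3]),int(sys.argv[3])): print(k)
E
python3 wind.py 2.23 0.1 5
```

```text
t 9.6 pos [ 0.5303 -0.2582  0.1196] ang 2.2227320252095897 r 0.054029158712450946 f [3.2 0.5 3.5] tangential -2.034679458609234 radial -2.476933850050053 grip 0.024525323991623833 58.74260187149048
[0.0036, -0.0042]
[0.0076, -0.008]
[0.0119, -0.0113]
[0.0166, -0.0143]
[0.0215, -0.0167]
```

Request:
{"op": "drive_tool", "data": {"series": [[[0.0036,-0.0042,0],0,0.015],[[0.0076,-0.008,0],0,0.015],[[0.0119,-0.0113,0],0,0.015],[[0.0166,-0.0143,0],0,0.015],[[0.0215,-0.0167,0],0,0.015]]}}

```text
time_s: 10.1
position: [0.5159, -0.2368, 0.1197]
tool_rot: [[0.089, 0.996, 0.002], [0.996, -0.089, -0.004], [-0.003, 0.003, -1.0]]
ft_force: [3.8, -6.4, 1.1]
grip_width: 0.0247
gripper_force: 59.0
```

```bash
python3 wind.py 2.73 0.2 20
```

```text
t 10.1 pos [ 0.5159 -0.2368  0.1197] ang 2.7057023118991306 r 0.05407289141659578 f [ 3.8 -6.4  1.1] tangential -7.33690330064163 radial -1.4204916616641463 grip 0.024675973827127568 58.990066051483154
[0.0105, -0.0034]
[0.0214, -0.0046]
[0.0323, -0.0036]
[0.0428, -0.0005]
[0.0525, 0.0047]
[0.061, 0.0116]
[0.0679, 0.0202]
[0.073, 0.0299]
[0.0761, 0.0404]
[0.077, 0.0514]
[0.0757, 0.0623]
[0.0723, 0.0727]
[0.0668, 0.0823]
[0.0596, 0.0905]
[0.0509, 0.0972]
[0.041, 0.102]
[0.0304, 0.1048]
[0.0194, 0.1053]
[0.0086, 0.1037]
[-0.0018, 0.1]
```

Tangential pull is about 7.3 N and the crank turns freely. I go on winding.

Request:
{"op": "drive_tool", "data": {"series": [[[0.0105,-0.0034,0],0,0.015],[[0.0214,-0.0046,0],0,0.015],[[0.0323,-0.0036,0],0,0.015],[[0.0428,-0.0005,0],0,0.015],[[0.0525,0.0047,0],0,0.015],[[0.061,0.0116,0],0,0.015],[[0.0679,0.0202,0],0,0.015],[[0.073,0.0299,0],0,0.015],[[0.0761,0.0404,0],0,0.015],[[0.077,0.0514,0],0,0.015],[[0.0757,0.0623,0],0,0.015],[[0.0723,0.0727,0],0,0.015],[[0.0668,0.0823,0],0,0.015],[[0.0596,0.0905,0],0,0.015],[[0.0509,0.0972,0],0,0.015],[[0.041,0.102,0],0,0.015],[[0.0304,0.1048,0],0,0.015],[[0.0194,0.1053,0],0,0.015],[[0.0086,0.1037,0],0,0.015],[[-0.0018,0.1,0],0,0.015]]}}

```text
time_s: 12.1
position: [0.6152, -0.245, 0.1196]
tool_rot: [[0.087, 0.996, 0.001], [0.996, -0.087, 0.002], [0.002, 0.001, -1.0]]
ft_force: [2.2, 8.6, 6.4]
grip_width: 0.0248
gripper_force: 59.7
```

```bash
python3 wind.py 6.73 0.2 20
```

```text
t 12.1 pos [ 0.6152 -0.245   0.1196] ang 0.41507284876159695 r 0.055372211181701304 f [2.2 8.6 6.4] tangential -8.572821651213715 radial -2.2110033891447745 grip 0.024844034028719833 59.733458161354065
[-0.0094, -0.0057]
[-0.0174, -0.0132]
[-0.0239, -0.0221]
[-0.0284, -0.0321]
[-0.0308, -0.0428]
[-0.0311, -0.0538]
[-0.0292, -0.0646]
[-0.0251, -0.0748]
[-0.0191, -0.084]
[-0.0114, -0.0919]
[-0.0024, -0.098]
[0.0078, -0.1022]
[0.0186, -0.1044]
[0.0295, -0.1043]
[0.0403, -0.1021]
[0.0504, -0.0977]
[0.0594, -0.0915]
[0.067, -0.0836]
[0.0729, -0.0743]
[0.0768, -0.064]
```

Request:
{"op": "drive_tool", "data": {"series": [[[-0.0094,-0.0057,0],0,0.015],[[-0.0174,-0.0132,0],0,0.015],[[-0.0239,-0.0221,0],0,0.015],[[-0.0284,-0.0321,0],0,0.015],[[-0.0308,-0.0428,0],0,0.015],[[-0.0311,-0.0538,0],0,0.015],[[-0.0292,-0.0646,0],0,0.015],[[-0.0251,-0.0748,0],0,0.015],[[-0.0191,-0.084,0],0,0.015],[[-0.0114,-0.0919,0],0,0.015],[[-0.0024,-0.098,0],0,0.015],[[0.0078,-0.1022,0],0,0.015],[[0.0186,-0.1044,0],0,0.015],[[0.0295,-0.1043,0],0,0.015],[[0.0403,-0.1021,0],0,0.015],[[0.0504,-0.0977,0],0,0.015],[[0.0594,-0.0915,0],0,0.015],[[0.067,-0.0836,0],0,0.015],[[0.0729,-0.0743,0],0,0.015],[[0.0768,-0.064,0],0,0.015]]}}

```text
time_s: 14.1
position: [0.5564, -0.1636, 0.1195]
tool_rot: [[0.088, 0.996, -0.004], [0.996, -0.088, -0.0], [-0.001, -0.004, -1.0]]
ft_force: [-8.2, -2.4, 7.8]
grip_width: 0.0249
gripper_force: 60.3
```

```bash
python3 wind.py 10.73 0.1 15
python3 - <<'E'
from rig import viewer
from h import *
d=viewer.get_image("scene"); cv2.imwrite("pics/s4.png",cv2.resize(d["img"][150:290,160:347,::-1],None,fx=4,fy=4,interpolation=cv2.INTER_CUBIC))
d=viewer.get_image("top"); pickle.dump(d,open("pics/top4.pkl","wb")); P=cloud(d);z=P[...,2]
C=np.array([.5810,-.0537]);Y=np.array([.0872,.9962]);X=np.array([.9962,-.0872])
q=(P[...,:2]-C);yy=q@Y;xx=q@X
for n,s in (("box+",(abs(z-.072)<.008)),):
    m=s&(abs(xx)<.02)&(abs(yy)<.11); v,c=np.unique(np.round(yy[m],3),return_counts=True); print(v,c)
E
```

```text
t 14.1 pos [ 0.5564 -0.1636  0.1195] ang 4.438131855641566 r 0.05562015330132338 f [-8.2 -2.4  7.8] tangential -8.52288571864968 radial -0.8145363855339784 grip 0.02490341124459614 60.260417461395264
[0.0012, 0.0054]
[0.0018, 0.0108]
[0.0019, 0.0163]
[0.0014, 0.0218]
[0.0004, 0.0272]
[-0.0011, 0.0325]
[-0.0032, 0.0376]
[-0.0057, 0.0424]
[-0.0088, 0.047]
[-0.0122, 0.0513]
[-0.0161, 0.0552]
[-0.0204, 0.0587]
[-0.025, 0.0617]
[-0.0298, 0.0643]
[-0.0349, 0.0664]
[-0.046 -0.045 -0.044 -0.043 -0.042 -0.041 -0.04  -0.039 -0.038 -0.037
 -0.036 -0.035 -0.034 -0.033 -0.032 -0.031 -0.03  -0.029 -0.028 -0.027
 -0.026 -0.025 -0.024 -0.023 -0.022 -0.021 -0.02  -0.019 -0.018 -0.017
 -0.016 -0.015 -0.014 -0.013 -0.012 -0.011 -0.01  -0.009 -0.008 -0.007
 -0.006 -0.005 -0.004 -0.003 -0.002 -0.001 -0.     0.001  0.002  0.003
  0.004  0.005  0.006  0.007  0.008  0.009  0.01   0.011  0.012  0.013
  0.014  0.015  0.016  0.017  0.018  0.019  0.02   0.021  0.022  0.023
  0.024  0.025  0.026  0.027  0.028  0.029  0.03   0.031  0.032  0.033
  0.034  0.035  0.036  0.037  0.038  0.039  0.04   0.041  0.042  0.043
  0.044  0.045  0.046  0.047  0.048  0.049  0.05   0.051  0.052  0.053
  0.054  0.055  0.056  0.057  0.058  0.059  0.06   0.061  0.062  0.063
  0.064  0.065  0.066  0.067  0.068  0.081  0.082  0.083  0.084  0.085
  0.086  0.087  0.088  0.107  0.108  0.109  0.11 ] [3 4 5 3 3 4 4 4 4 3 3 2 4 3 4 5 2 4 4 4 4 4 2 3 4 4 2 5 4 3 3 5 3 4 4 3 4
 4 3 4 4 3 4 3 3 3 4 4 3 4 3 4 4 3 4 4 3 4 4 4 4 3 4 3 4 4 3 4 4 3 4 4 3 4
 4 4 3 4 4 3 5 4 3 5 4 3 3 5 3 4 4 4 3 4 3 4 3 5 3 4 4 3 3 5 3 4 4 3 4 3 5
 3 3 5 2 4 3 5 3 3 4 4 3 5 4 3 5]
```

View pics/s4.png

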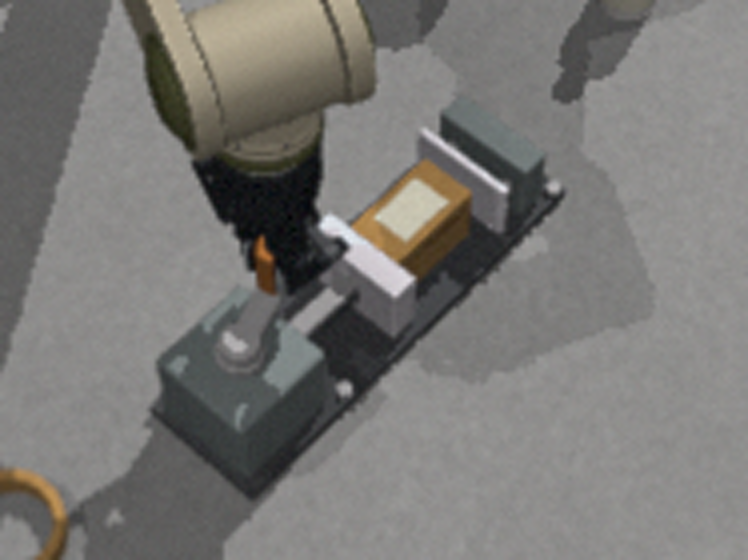

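The jaw now touches the box, and the box's far end is 13 mm short of the stop, so both jaws should bear at about 13.3 rad. I go on to 12.23.

Request:
{"op": "drive_tool", "data": {"series": [[[0.0012,0.0054,0],0,0.015],[[0.0018,0.0108,0],0,0.015],[[0.0019,0.0163,0],0,0.015],[[0.0014,0.0218,0],0,0.015],[[0.0004,0.0272,0],0,0.015],[[-0.0011,0.0325,0],0,0.015],[[-0.0032,0.0376,0],0,0.015],[[-0.0057,0.0424,0],0,0.015],[[-0.0088,0.047,0],0,0.015],[[-0.0122,0.0513,0],0,0.015],[[-0.0161,0.0552,0],0,0.015],[[-0.0204,0.0587,0],0,0.015],[[-0.025,0.0617,0],0,0.015],[[-0.0298,0.0643,0],0,0.015],[[-0.0349,0.0664,0],0,0.015]]}}

```text
time_s: 15.7
position: [0.6205, -0.203, 0.1196]
tool_rot: [[0.088, 0.996, -0.001], [0.996, -0.088, 0.002], [0.002, -0.001, -1.0]]
ft_force: [-1.6, 7.5, 7.7]
grip_width: 0.0248
gripper_force: 60.2
```

```bash
python3 wind.py 12.23 0.1 8
```

```text
t 15.7 pos [ 0.6205 -0.203   0.1196] ang 5.918634094981436 r 0.0559152964226156 f [-1.6  7.5  7.7] tangential -7.611220922615116 radial 0.48434200955712076 grip 0.024799328273434226 60.236653089523315
[-0.0053, 0.0016]
[-0.0107, 0.0026]
[-0.0162, 0.003]
[-0.0217, 0.003]
[-0.0271, 0.0023]
[-0.0325, 0.0012]
[-0.0377, -0.0005]
[-0.0427, -0.0027]
```

Request:
{"op": "drive_tool", "data": {"series": [[[-0.0053,0.0016,0],0,0.015],[[-0.0107,0.0026,0],0,0.015],[[-0.0162,0.003,0],0,0.015],[[-0.0217,0.003,0],0,0.015],[[-0.0271,0.0023,0],0,0.015],[[-0.0325,0.0012,0],0,0.015],[[-0.0377,-0.0005,0],0,0.015],[[-0.0427,-0.0027,0],0,0.015]]}}

```text
time_s: 16.5
position: [0.6149, -0.2456, 0.1197]
tool_rot: [[0.088, 0.996, 0.001], [0.996, -0.088, 0.002], [0.002, 0.001, -1.0]]
ft_force: [3.7, 6.7, 5.8]
grip_width: 0.0247
gripper_force: 60.1
```

```bash
python3 wind.py 13.03 0.1 4
```

```text
t 16.5 pos [ 0.6149 -0.2456  0.1197] ang 0.42781837462480166 r 0.055341393401044825 f [3.7 6.7 5.8] tangential -7.678587094318331 radial -0.06287787171569112 grip 0.024660933550911677 60.12929856777191
[-0.0048, -0.0027]
[-0.0093, -0.0059]
[-0.0134, -0.0095]
[-0.0172, -0.0135]
```

Request:
{"op": "drive_tool", "data": {"series": [[[-0.0048,-0.0027,0],0,0.015],[[-0.0093,-0.0059,0],0,0.015],[[-0.0134,-0.0095,0],0,0.015],[[-0.0172,-0.0135,0],0,0.015]]}}

```text
time_s: 16.9
position: [0.6002, -0.2618, 0.1197]
tool_rot: [[0.088, 0.996, 0.003], [0.996, -0.088, 0.001], [0.001, 0.002, -1.0]]
ft_force: [6.6, 5.1, 4.3]
grip_width: 0.0247
gripper_force: 60.1
```

```bash
python3 wind.py 13.43 0.1 4
```

```text
t 16.9 pos [ 0.6002 -0.2618  0.1197] ang 0.826883009147948 r 0.0549477224951381 f [6.6 5.1 4.3] tangential -8.372065722697378 radial 0.029676197965661524 grip 0.02474022891092155 60.063162446022034
[-0.0034, -0.0044]
[-0.0063, -0.009]
[-0.0087, -0.014]
[-0.0106, -0.0191]
```

Request:
{"op": "drive_tool", "data": {"series": [[[-0.0034,-0.0044,0],0,0.015],[[-0.0063,-0.009,0],0,0.015],[[-0.0087,-0.014,0],0,0.015],[[-0.0106,-0.0191,0],0,0.015]]}}

```text
time_s: 17.3
position: [0.5807, -0.271, 0.1197]
tool_rot: [[0.088, 0.996, 0.004], [0.996, -0.088, 0.0], [0.0, 0.004, -1.0]]
ft_force: [8.8, 3.3, 2.5]
grip_width: 0.0246
gripper_force: 60.0
```

```bash
python3 wind.py 13.83 0.1 4
```

```text
t 17.3 pos [ 0.5807 -0.271   0.1197] ang 1.2245735981639616 r 0.054556923401224935 f [8.8 3.3 2.5] tangential -9.360946080464766 radial -0.925298301710083 grip 0.0246212440145385 60.01255989074707
[-0.0014, -0.0053]
[-0.0023, -0.0107]
[-0.0026, -0.0162]
[-0.0023, -0.0217]
```

Request:
{"op": "drive_tool", "data": {"series": [[[-0.0014,-0.0053,0],0,0.015],[[-0.0023,-0.0107,0],0,0.015],[[-0.0026,-0.0162,0],0,0.015],[[-0.0023,-0.0217,0],0,0.015]]}}

```text
time_s: 17.7
position: [0.5592, -0.2721, 0.1197]
tool_rot: [[0.088, 0.996, 0.005], [0.996, -0.088, -0.001], [-0.001, 0.005, -1.0]]
ft_force: [10.8, -0.0, 0.5]
grip_width: 0.0247
gripper_force: 59.9
```

```bash
python3 wind.py 14.23 0.1 2
```

```text
t 17.7 pos [ 0.5592 -0.2721  0.1197] ang 1.6221600831476097 r 0.05427756275013369 f [10.8 -0.   0.5] tangential -10.714725539356648 radial -1.4914808059361317 grip 0.02467658184718298 59.922128319740295
[0.0008, -0.0054]
[0.0021, -0.0108]
```

Request:
{"op": "drive_tool", "data": {"series": [[[0.0008,-0.0054,0],0,0.015],[[0.0008,-0.0054,0],0,0.015],[[0.0008,-0.0054,0],0,0.015]]}}

```text
time_s: 18.0
position: [0.5534, -0.2708, 0.1197]
tool_rot: [[0.088, 0.996, 0.003], [0.996, -0.088, -0.001], [-0.001, 0.003, -1.0]]
ft_force: [8.1, -0.2, 1.9]
grip_width: 0.0247
gripper_force: 59.8
```

```bash
python3 wind.py 14.33 0.1 1
```

```text
t 18.0 pos [ 0.5534 -0.2708  0.1197] ang 1.7323642231226746 r 0.054199018023028955 f [ 8.1 -0.2  1.9] tangential -7.8960049113998965 radial -1.8505210070206357 grip 0.024741251304364886 59.79343593120575
[0.0013, -0.0053]
```

The clamping force is about 40 N. I let go and rise.

Request:
{"op": "drive_tool", "data": {"series": [[[0,0,0],0,0.04],[[0,0,0],0,0.06],[[0,0,0],0,0.06],[[0,0,0],0,0.06],[[0,0,0],0,0.06],[[0,0,-0.02],0,0.06],[[0,0,-0.05],0,0.06],[[0,0,-0.09],0,0.06],[[0,0,-0.12],0,0.06],[[0,0,-0.13],0,0.06],[[0,0,-0.13],0,0.06],[[0,0,-0.13],0,0.06]]}}

```text
time_s: 19.2
position: [0.5519, -0.2704, 0.2476]
tool_rot: [[0.088, 0.996, -0.002], [0.996, -0.088, 0.002], [0.001, -0.002, -1.0]]
ft_force: [-0.4, -0.3, -0.2]
grip_width: 0.0598
gripper_force: 0.0
```

Run:
```python
from rig import viewer,env
from h import *
d=viewer.get_image("scene"); cv2.imwrite("pics/s5.png",cv2.resize(d["img"][90:310,130:390,::-1],None,fx=2.7,fy=2.7,interpolation=cv2.INTER_CUBIC))
o=env.observe();print(o["time_s"],o["position"],o["ft_force"],o["grip_width"])
```

```text
19.25 [ 0.55182658 -0.27028326  0.24730597] [0.09892366 0.0815278  0.04638833] 0.06001998270410541
```

View pics/s5.png

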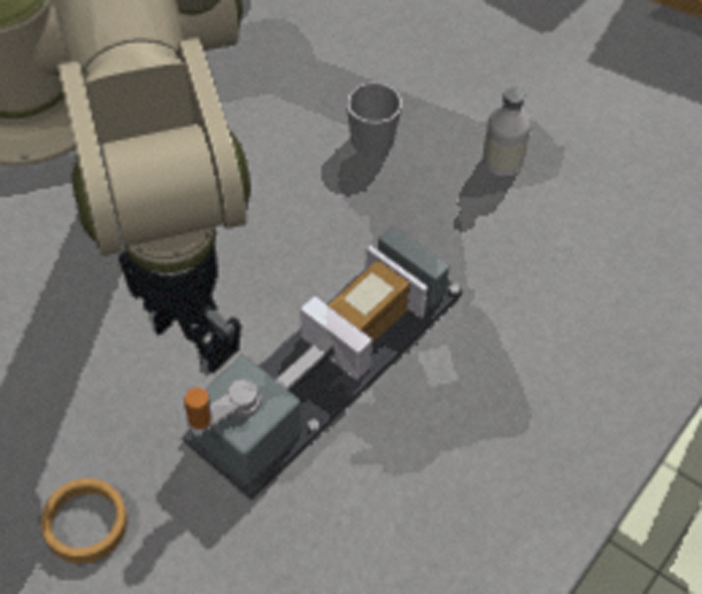

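The box at (370,300) is squarely clamped between jaw and stop. The gripper is clear of the crank, and the cup, glue and tape are in place. I hand the job in.

```bash
python3 -c "
from rig import env
print(env.close_job())"
```

```text
the job is handed in; nothing more can be done
None
```

The box is clamped square between jaw and stop at about 40 N (estimated from the rise in crank pull), the crank is released, the bystanders look undisturbed, and the job was handed in at about 19 s; no verdict was returned.

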